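# Park the arbor press handle

### The job

The bush has just been pressed into the gold damper sleeve in the bench arbor press. With your fingertips under the red grip, push the counterweighted handle up past its balance point so that it swings back onto its stop and stays up with the ram clear of the sleeve, then move your hand clear. Push it steadily, do not fling it or take hold of it, and leave the sleeve, spray bottle, grease jar and screwdriver where they are.

Things in the scene. Friction and masses are not known exactly. Their poses are not given: they have to be found in the camera images.
- press: Blue arbor press, fixed. Origin: centre of its base on the bench; x to its back, y left, z up; its front (-x) faces the robot, turned up to 0.3 rad. In mm: base 220 x 100 (x, y), 30 high; round anvil plate 86 wide, top at z 48, at x -55; column x 50 to 100; head x -106 to 100, y -30 to 30, z 142 to 222; 20 square ram at x -55 rises 12 mm per rad of handle. Stop peg on the head's right side.
- pivot (a point): The handle's pivot: on the press at x -30, y -66, z 180 mm, in the plane in which the lever swings, on the right-hand (-y) side of the head. The pivot axis is level, along the press's y.
- grip (a point): Centre of the red grip. Lever: 16 mm round steel bar, 175 mm from pivot forward to the grip; the grip, 24 mm thick (28 mm black end collars), sticks out sideways to the right (press -y), parallel to the pivot axis, 8 to 106 mm from the lever's plane; this point is 56 mm from that plane. Axes turn with the handle: x from grip to pivot, y along the grip towards the lever, z square to both.
- handle (a joint): Rad. 0: down, bar level, grip towards the robot, its centre 180 mm up. Grows as the grip is pushed up and over to 1.70: bar 7 degrees past upright, on its stop. Round 54 mm counterweight 68 mm from the pivot, 110 degrees ahead of the bar. Let go below 0.6 it sinks to 0, above 0.95 it swings to 1.70 by itself, damped; between, either. Slow push at the grip: up to 4 N square to the bar.
- sleeve: Gold metal damper sleeve with black collars, 39 mm across, 50 mm tall, standing loose on the anvil plate under the ram. Origin: centre of its underside.
- spray: White spray bottle with blue trigger head, 68 mm across, 200 mm tall, loose on the bench to the right of the press. Origin: centre of its underside.
- grease: Small jar with green lid, 60 mm across, 52 mm tall, loose on the bench at the left front of the press. Origin: centre of its underside.
- screwdriver: Yellow-handled screwdriver, about 200 mm long, 26 mm thick, lying loose across the bench just in front of the press base, partly below the handle. Its x axis runs from handle to tip.
There are look-alikes about, which are no part of the job. There is more than one size of the sleeve; the job needs the larger. Of the things shaped like the spray, the white one is meant.

How it is judged:
On the way:
1. the fingers push the handle up (contact force between the fingers and press above 0.3 N and value of joint handle between 0.2 and 0.7 rad), for 0.1 s.
At the end, for the whole second after the job is handed in: The handle rests still on its upper stop (angle above 1.6 rad) with nothing touching it; the sleeve stands upright within 10 mm of where it was on the anvil, and the spray bottle, jar and screwdriver are within 20 mm of where they were (value of joint handle above 1.6 rad and velocity of joint handle between -0.05 and 0.05 rad/s and distance of sleeve from where it was at the start of the episode below 0.01 m and angle between each of sleeve, spray's own z axis and vertical below 0.1 rad and distance of each of spray, grease, screwdriver from where it was at the start of the episode below 0.02 m).
It fails at once if the handle is flung (faster than 5 rad/s, about 0.9 m/s at the grip) (velocity of joint handle above 5 rad/s).
It fails at once if the red grip or the lever bar is taken between the fingers (z of the grasp point in the frame of grip between -0.009 and 0.009 m and ((x of the grasp point in the frame of grip between -0.009 and 0.009 m and y of the grasp point in the frame of grip between -0.05 and 0.05 m) or (x of the grasp point in the frame of grip between 0 and 0.15 m and y of the grasp point in the frame of grip between 0.049 and 0.063 m))).
It fails at once if the sleeve is knocked over or pushed more than 10 mm (distance of sleeve from where it was at the start of the episode above 0.01 m or angle between sleeve's own z axis and vertical above 0.3 rad).
It fails at once if the spray bottle, jar or screwdriver is moved more than 20 mm, lifted or tipped over (distance of any of spray, grease, screwdriver from where it was at the start of the episode above 0.02 m or angle between any of spray, grease's own z axis and vertical above 0.3 rad).
It also fails if it takes over 38 s, if anything falls off the work surface, if the arm or the gripper's body presses on something with over 40 N, if the wrist force passes 120 N, or if a joint passes its speed limit or range.

### The arm

A 6-joint arm with a two-finger parallel gripper is mounted at the origin on the work surface. World frame = base frame: x ahead of the robot, y to its left, z up, the work surface at z = 0. Lengths are in m, angles in rad, forces in N, time in s.
With the tool pointing down it reaches from about 0.25 to 0.775 m from the base axis. Payload 4 kg.
Tool frame: the origin (TCP) lies on the centre line of the jaws, within the pads' length; the fingertips stand 8 mm ahead of it and the grasp point (between the pads) lies 11 mm behind it; z points along the fingers, y is the direction in which the jaws open and shut (so a half turn about z gives the same grasp; the last joint's range is limited). The gripper opens to 94 mm and grips with 3 to 60 N. Pads are 16 mm wide; open, the fingers measure 119 mm over their backs; the gripper's body (75 mm by 177 mm) begins 78 mm behind the grasp point.
Start: joints at [1.09, 0.087, 1.371, -0, 1.684, -0.103], TCP at [0.203, 0.511, 0.214] pointing down, gripper open.
Joint ranges: [-3.1, 3.1], [-0.76, 2.03], [0.27, 2.55], [-1.08, 4.22], [0.17, 2.65], [-2.57, 2.57]. Speed limits (rad/s): [2.79, 2.79, 3.14, 3.14, 3.14, 3.14].

### API

Orientations are given as [roll, pitch, yaw] about the fixed x, y, z axes, in that order (R = Rz(yaw) Ry(pitch) Rx(roll)).
In Python, from bench import * gives the robot as it stands.
- The arm moves only by the tool step_arm, never from a script. Its argument "steps" is a list of rows, each an object of numbers: "jaw": the opening, from 0 (shut) to 1 (fully open); "tx", "ty", "tz": the shift along the tool's x, y, z in m; "ax", "ay", "az": the turn, a rotation vector about the tool's x, y, z in rad. In form: [{"jaw": .., "tx": .., "ty": .., "tz": .., "ax": .., "ay": .., "az": ..}, ...]. A call has 1 to 8 rows; each row is the pose to reach, as a shift and turn from the pose measured when the call began, along the tool's axes at that moment; what a row does not reach only later rows make up. A row lasts 1/10 s, in which the tool goes at most 50 mm and 8.59 degrees, less where a joint would pass 70% of its speed; a pose out of reach is approached as far as the arm can. A call with a gripper value outside its range is refused whole. The fingers move at their own pace and stop on an object; the grip force is fixed at half the most. Time passes only in rows, so rows that repeat a pose let the fingers close. It gives the time, the measured TCP pose, the force and the opening at its end, in the units of the state.
- get_obs(): the state, without advancing time (a new reading comes with each control period).
- snapshot(name): name is "side" or "top"; returns (picture, depth): 480x640x3 uint8, red, green, blue; 480x640 float32, m along the optical axis (not along the pixel's ray), 0 where there is no reading.
- camera_model(name): a dict with "intrinsics" (3x3 intrinsics, pixels), "origin" and "orientation" of the camera in the world. Camera axes: x right, y down, z forward; pixel columns grow to the right and rows downward; lengths in m; the calibration is good to about 2 mm. A picture is of the moment at which its call begins. camera_model takes no time and is no camera call.
- close_job(): hands the job in, once; it reports no verdict.
Trained networks look in the newest picture that a camera, given by its name, has taken for a name from the list of things; names that differ only in an ending like _2 or _b are one class to them, and where a whole thing is asked for, a point or a joint stands for the part that bears it (a point fixed in the world has none). Each returns a list of dicts, best first, with "confidence" (0 to 1); they miss things now and then, are a little off and sometimes report something else, mostly with a low value. They report only what shows in the picture. A call takes as long as a camera call. They do not tell look-alikes from the thing itself.
- silhouettes(camera, query): "pixels" (480x640 bool, what is visible of it) and "rect" ([left, top, right, bottom] in pixels, round what is visible of it).
The state is a dict: "time": time; "joint_positions": joint angles; "qvel": joint speeds; "joint_torque": joint torques, N m; "tool_pos": TCP position; "ee_rot": TCP orientation; "wrist_force": force on the tool from outside, world axes, zero at the start; "wrist_torque": the same for the moment, N m; "width": finger opening in m.
Only numpy, scipy, OpenCV 4.12 (cv2) and the standard library are available. Lean on these libraries where they do the work, as an engineer would, in place of code of your own. Each camera call takes 0.05 s, during which the arm holds its last target. There are 200 camera calls.

## Working session

There is one attempt and no reset: what is moved stays moved. The work goes in short steps, Python scripts to look and compute and a tool call to move; the robot and the scene stay as the last step left them, time stands still between calls to the robot, and variables do not carry over. Pictures are saved under pics/ and viewed, about 8 in all and at most 12, crops included, and the job is handed in when it is done.

Besides the shell and the picture viewer there is one more tool, called after "Request:" by a JSON object that holds its "name" and its "arguments", one argument or row to a line. step_arm: Moves the arm, as the interface text tells. Its arguments: {"type":"object","properties":{"steps":{"type":"array"}},"required":["steps"]}

```bash
ls; mkdir -p pics
python3 - <<'E'
from bench import *
import cv2, numpy as np
for n in ("side","top"):
    p,d=snapshot(n); cv2.imwrite(f"pics/{n}0.png",p[:,:,::-1]); np.save(f"{n}_d.npy",d); np.save(f"{n}_p.npy",p)
    m=camera_model(n); print(n,m)
    for q in ("press","grip","sleeve","spray","grease","screwdriver"):
        for r in silhouettes(n,q)[:3]: print(q,round(r["confidence"],2),r["rect"])
print(get_obs())
E
```

```text
pics
side {'intrinsics': array([[592.64796206,   0.        , 322.72896826],
       [  0.        , 592.64796206, 237.3381333 ],
       [  0.        ,   0.        ,   1.        ]]), 'origin': array([0.32062208, 0.50371617, 0.89061477]), 'orientation': array([-2.47209231,  0.00398633, -2.59496838])}
press 0.77 [129.5, 176.7, 373.7, 354.0]
grip 0.57 [196.7, 173.2, 370.1, 255.5]
sleeve 0.85 [210.3, 387.3, 233.2, 414.6]
sleeve 0.73 [237.8, 296.2, 262.5, 318.1]
spray 0.96 [340.3, 119.2, 386.6, 213.8]
spray 0.78 [377.5, 86.8, 418.5, 178.2]
grease 0.81 [276.8, 400.5, 316.1, 453.1]
top {'intrinsics': array([[581.99362772,   0.        , 322.31289429],
       [  0.        , 581.99362772, 234.04500986],
       [  0.        ,   0.        ,   1.        ]]), 'origin': array([ 0.55525207, -0.00518954,  1.26505699]), 'orientation': array([-3.07029375,  0.00763509, -1.54306486])}
press 0.84 [220.4, 112.1, 368.0, 271.9]
grip 0.9 [270.9, 142.9, 371.4, 273.3]
sleeve 0.47 [193.1, 218.5, 205.1, 233.6]
spray 0.84 [407.0, 198.0, 459.4, 240.7]
spray 0.7 [467.1, 205.4, 515.9, 244.1]
grease 0.62 [191.7, 273.3, 221.8, 303.0]
screwdriver 0.57 [234.9, 240.2, 324.0, 264.9]
{'time': 0.7, 'joint_positions': array([ 1.08991213e+00,  8.71826529e-02,  1.37071662e+00, -1.17957278e-05,
        1.68358211e+00, -1.03100724e-01]), 'qvel': array([-4.69821551e-04, -6.82362795e-05, -5.93720931e-04,  1.98707647e-04,
        1.66619294e-03, -2.79441246e-04]), 'joint_torque': array([-7.17653311e-04, -3.39920998e+01, -3.02512836e+01,  7.16286711e-02,
        2.38253834e-02,  1.69004420e-05]), 'tool_pos': array([0.20288947, 0.51122737, 0.21350693]), 'ee_rot': array([3.14148317e+00, 2.31109585e-05, 2.76380785e+00]), 'wrist_force': array([-1.15573323, -0.06113357,  0.45043242]), 'wrist_torque': array([ 0.04384645,  0.00888381, -0.02419386]), 'width': 0.09392032146239582}
```

View pics/side0.png

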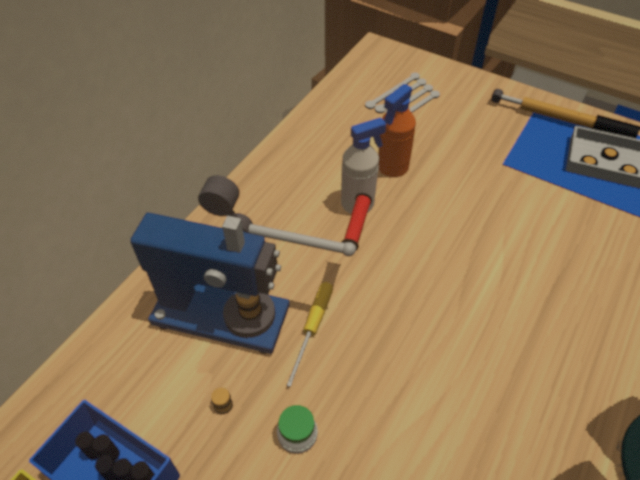

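View pics/top0.png

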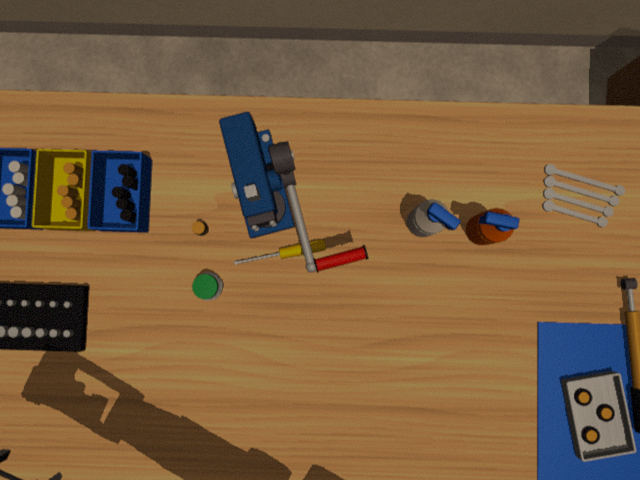

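The side view shows the press head at (200,250), the lever going to (350,247), and the red grip running (350,245)–(363,200). In the top view the grip runs (315,266)–(366,253) and the bar runs (290,185)–(312,266). The white bottle is at (430,218), the screwdriver at (235–325,240–265) and the jar at (205,287). Next I fit the grip in 3D.

```bash
cat > h.py <<'E'
import numpy as np
from bench import *
from scipy.spatial.transform import Rotation as Ro
def cloud(n,d):
    m=camera_model(n);K=m["intrinsics"];v,u=np.mgrid[:480,:640]
    P=np.stack([(u-K[0,2])/K[0,0]*d,(v-K[1,2])/K[1,1]*d,d],-1)
    return P@Ro.from_euler("xyz",m["orientation"]).as_matrix().T+m["origin"]
def red(p,P,d):
    p=p.astype(int);return P[(p[...,0]>110)&(p[...,1]<50)&(p[...,2]<50)&(d>0)]
E
python3 - <<'E'
from h import *
np.set_printoptions(precision=4,suppress=True)
for n in ("side","top"):
    p=np.load(n+"_p.npy");d=np.load(n+"_d.npy");P=cloud(n,d)
    R=red(p,P,d); R=R[(R[:,2]>.1)&(R[:,2]<.3)]; c=np.median(R,0); R=R[np.linalg.norm(R-c,axis=1)<.08]
    c=R.mean(0); a=np.linalg.svd(R-c)[2][0]; t=(R-c)@a
    print(n,len(R),c,"axis",a,"ends",c+a*t.min(),c+a*t.max(),"z",np.percentile(R[:,2],[5,50,95]),"yaw?",np.arctan2(a[0],-a[1]),np.arctan2(-a[0],a[1]))
    for q in ("spray","screwdriver","sleeve","grease","press"):
        for r in silhouettes(n,q)[:2]:
            X=P[r["pixels"]&(d>0)];X=X[np.abs(X-np.median(X,0)).max(1)<.3]
            print(q,np.percentile(X,3,axis=0),np.percentile(X,97,axis=0))
            if q=="press":
                H=X[(X[:,2]>.212)&(X[:,2]<.232)]; import cv2; print(cv2.minAreaRect((H[:,:2]*1000).astype(np.float32)))
E
```

```text
side 104 [ 0.5925 -0.0513  0.189 ] axis [-0.3313  0.9435  0.0043] ends [ 0.6005 -0.0743  0.1889] [0.5696 0.014  0.1893] z [0.1858 0.189  0.1926] yaw? -2.8039438247846946 0.33764882880509844
spray [ 0.6435 -0.2334  0.0189] [ 0.699  -0.1735  0.2008]
spray [ 0.6298 -0.3428  0.0095] [ 0.6807 -0.2951  0.201 ]
sleeve [0.6349 0.2606 0.0059] [0.6594 0.2853 0.0409]
sleeve [0.6737 0.1226 0.0541] [0.6999 0.1493 0.0998]
grease [0.4975 0.2291 0.0149] [0.5463 0.2774 0.0547]
press [ 0.5833 -0.0165  0.0228] [0.8299 0.2011 0.2671]
((750.7550659179688, 126.9425277709961), (205.94204711914062, 101.93663787841797), 16.422657012939453)
top 534 [ 0.5865 -0.0292  0.1895] axis [-0.2763  0.961  -0.0057] ends [ 0.5992 -0.0736  0.1898] [0.5741 0.0137 0.1893] z [0.1851 0.1895 0.1936] yaw? -2.8616012605072854 0.27999139308250764
spray [ 0.6445 -0.2373  0.0248] [ 0.7039 -0.1752  0.2018]
spray [ 0.6312 -0.3542  0.0129] [ 0.6906 -0.2967  0.2016]
screwdriver [0.5793 0.0044 0.0119] [0.6285 0.1819 0.028 ]
sleeve [0.6357 0.2568 0.0037] [0.6607 0.2817 0.0425]
grease [0.501  0.2221 0.0167] [0.5514 0.2709 0.0554]
press [ 0.5778 -0.0455  0.0266] [0.8397 0.1812 0.2699]
((746.2662353515625, 144.6460418701172), (206.33297729492188, 60.33732223510742), 16.445716857910156)
```

```bash
cat >> h.py <<'E'
np.set_printoptions(precision=4,suppress=True)
t=np.radians(35);n=np.array([np.sin(t),0,np.cos(t)]);zt=np.array([np.cos(t),0,-np.sin(t)])
RT=np.stack([-n,[0,1,0],zt],1)
w=.285;ex=np.array([np.cos(w),np.sin(w),0]);ey=np.array([-np.sin(w),np.cos(w),0])
piv=np.array([.7391,.0737,.18])
def grip(th): return piv-.175*np.cos(th)*ex-.056*ey+np.array([0,0,.175*np.sin(th)])
def tcp(th,gap): return grip(th)-(.02+gap)*n+.01*zt
def rel(pos,R=RT,frm=None):
    o=get_obs();p,R0=(o["tool_pos"],Ro.from_euler("xyz",o["ee_rot"]).as_matrix()) if frm is None else frm
    return np.r_[R0.T@(pos-p),Ro.from_matrix(R0.T@R).as_rotvec()]
E
python3 -c "
from h import *
print(grip(0),rel(np.array([.40,.25,.25])))"
```

```text
[ 0.5869 -0.0292  0.18  ] [-0.2796 -0.1701 -0.0365 -0.1812 -0.9481 -0.3482]
```

Request:
{"name": "step_arm", "arguments": {
  "steps": [
    {"jaw":0,"tx":-0.28,"ty":-0.17,"tz":-0.036,"ax":-0.181,"ay":-0.948,"az":-0.348},
    {"jaw":0,"tx":-0.28,"ty":-0.17,"tz":-0.036,"ax":-0.181,"ay":-0.948,"az":-0.348},
    {"jaw":0,"tx":-0.28,"ty":-0.17,"tz":-0.036,"ax":-0.181,"ay":-0.948,"az":-0.348},
    {"jaw":0,"tx":-0.28,"ty":-0.17,"tz":-0.036,"ax":-0.181,"ay":-0.948,"az":-0.348},
    {"jaw":0,"tx":-0.28,"ty":-0.17,"tz":-0.036,"ax":-0.181,"ay":-0.948,"az":-0.348},
    {"jaw":0,"tx":-0.28,"ty":-0.17,"tz":-0.036,"ax":-0.181,"ay":-0.948,"az":-0.348},
    {"jaw":0,"tx":-0.28,"ty":-0.17,"tz":-0.036,"ax":-0.181,"ay":-0.948,"az":-0.348},
    {"jaw":0,"tx":-0.28,"ty":-0.17,"tz":-0.036,"ax":-0.181,"ay":-0.948,"az":-0.348}
  ]
}}

```text
time: 2.0
tool_pos: [0.3983, 0.2451, 0.2428]
ee_rot: [-3.13, 0.954, -3.136]
wrist_force: [-0.9, -0.4, -1.3]
width: 0.0333
```

```bash
python3 -c "
from h import *
o=get_obs();print(o['tool_pos'],o['joint_positions'],o['width'],rel(np.array([.40,.25,.25])))
print(rel(np.array([.47,-.03,.15])))"
```

```text
[0.3983 0.2451 0.2428] [ 0.9156 -0.5435  2.105  -0.8409  1.0628 -0.4276] 0.033282959611455075 [-0.0069  0.0049 -0.0028 -0.0068 -0.0055  0.0033]
[ 0.0351 -0.2742  0.114  -0.0068 -0.0055  0.0033]
```

Request:
{"name": "step_arm", "arguments": {
  "steps": [
    {"jaw":0,"tx":0.035,"ty":-0.274,"tz":0.114,"ax":-0.007,"ay":-0.005,"az":0.003},
    {"jaw":0,"tx":0.035,"ty":-0.274,"tz":0.114,"ax":-0.007,"ay":-0.005,"az":0.003},
    {"jaw":0,"tx":0.035,"ty":-0.274,"tz":0.114,"ax":-0.007,"ay":-0.005,"az":0.003},
    {"jaw":0,"tx":0.035,"ty":-0.274,"tz":0.114,"ax":-0.007,"ay":-0.005,"az":0.003},
    {"jaw":0,"tx":0.035,"ty":-0.274,"tz":0.114,"ax":-0.007,"ay":-0.005,"az":0.003},
    {"jaw":0,"tx":0.035,"ty":-0.274,"tz":0.114,"ax":-0.007,"ay":-0.005,"az":0.003},
    {"jaw":0,"tx":0.035,"ty":-0.274,"tz":0.114,"ax":-0.007,"ay":-0.005,"az":0.003},
    {"jaw":0,"tx":0.035,"ty":-0.274,"tz":0.114,"ax":-0.007,"ay":-0.005,"az":0.003}
  ]
}}

```text
time: 2.8
tool_pos: [0.472, -0.0012, 0.1525]
ee_rot: [3.136, 0.94, 3.141]
wrist_force: [1.3, 0.8, -0.5]
width: 0.0008
```

```bash
python3 -c "
from h import *
o=get_obs();print(o['tool_pos'],o['joint_positions'],o['width'],rel(np.array([.47,-.03,.15])))
print(tcp(0,.015),rel(tcp(0,.015)))"
```

```text
[ 0.472  -0.0012  0.1525] [-0.3092 -0.7538  2.3744  0.4271  0.6498 -2.1044] 0.0008187653433394701 [ 0.0032 -0.0288 -0.0003  0.0051 -0.0197 -0.0005]
[ 0.575  -0.0292  0.1456] [-0.0552 -0.0285  0.0872  0.0051 -0.0197 -0.0005]
```

Request:
{"name": "step_arm", "arguments": {
  "steps": [
    {"jaw":0,"tx":-0.014,"ty":-0.028,"tz":0.022,"ax":0.005,"ay":-0.02,"az":0},
    {"jaw":0,"tx":-0.03,"ty":-0.028,"tz":0.045,"ax":0.005,"ay":-0.02,"az":0},
    {"jaw":0,"tx":-0.043,"ty":-0.028,"tz":0.067,"ax":0.005,"ay":-0.02,"az":0},
    {"jaw":0,"tx":-0.055,"ty":-0.028,"tz":0.087,"ax":0.005,"ay":-0.02,"az":0},
    {"jaw":0,"tx":-0.055,"ty":-0.028,"tz":0.087,"ax":0.005,"ay":-0.02,"az":0},
    {"jaw":0,"tx":-0.055,"ty":-0.028,"tz":0.087,"ax":0.005,"ay":-0.02,"az":0}
  ]
}}

```text
time: 3.4
tool_pos: [0.5759, -0.0281, 0.1464]
ee_rot: [3.139, 0.96, 3.141]
wrist_force: [-0.3, 0.6, -1.0]
width: 0.0005
```

Run:
```python
from h import *; import cv2
o=get_obs();print(o['tool_pos'],o['joint_positions'],o['wrist_force'],tcp(0,.015))
o=get_obs();f=(o["tool_pos"],Ro.from_euler("xyz",o["ee_rot"]).as_matrix())
for th in (0,.1,.2,.3,.4,.5,.6): print(th,rel(tcp(th,0),frm=f))
a=snapshot("side")[0][100:400,120:520];b=snapshot("top")[0][90:390,160:560]
cv2.imwrite("pics/c1.png",cv2.resize(np.vstack([a,b]),None,fx=1,fy=1)[:,:,::-1])
```

```text
[ 0.5759 -0.0281  0.1464] [-0.2894 -0.3769  2.2108  0.5936  0.4354 -2.2886] [-0.283   0.5537 -1.033 ] [ 0.575  -0.0292  0.1456]
0 [-0.0138 -0.0011 -0.0003  0.0022  0.0002 -0.0004]
0.1 [-0.0286 -0.0009 -0.0096  0.0022  0.0002 -0.0004]
0.2 [-0.0442 -0.0001 -0.0175  0.0022  0.0002 -0.0004]
0.3 [-0.0605  0.0011 -0.0238  0.0022  0.0002 -0.0004]
0.4 [-0.0773  0.0028 -0.0285  0.0022  0.0002 -0.0004]
0.5 [-0.0944  0.005  -0.0315  0.0022  0.0002 -0.0004]
0.6 [-0.1116  0.0076 -0.0329  0.0022  0.0002 -0.0004]
```

View pics/c1.png

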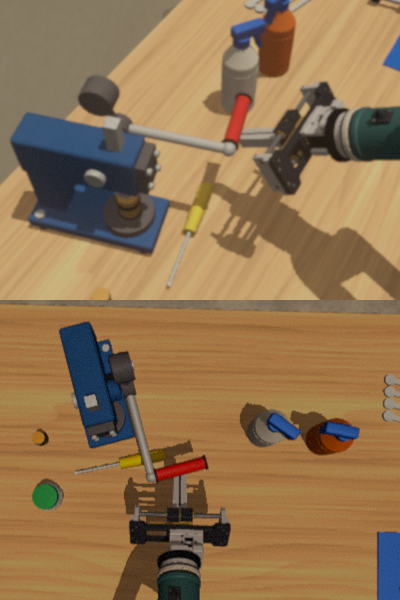

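The crops show the closed fingertips under the middle of the red grip, not touching it. Everything else is where it was. I start pushing.

Request:
{"name": "step_arm", "arguments": {
  "steps": [
    {"jaw":0,"tx":-0.008,"ty":-0.001,"tz":0},
    {"jaw":0,"tx":-0.014,"ty":-0.001,"tz":0},
    {"jaw":0,"tx":-0.021,"ty":-0.001,"tz":-0.005},
    {"jaw":0,"tx":-0.029,"ty":-0.001,"tz":-0.01},
    {"jaw":0,"tx":-0.036,"ty":-0.001,"tz":-0.014},
    {"jaw":0,"tx":-0.044,"ty":0,"tz":-0.018},
    {"jaw":0,"tx":-0.052,"ty":0.001,"tz":-0.021},
    {"jaw":0,"tx":-0.061,"ty":0.001,"tz":-0.024}
  ]
}}

```text
invalid input
```

```bash
cat > chk.py <<'E'
import sys; from h import *
o=get_obs();f=(o["tool_pos"],Ro.from_euler("xyz",o["ee_rot"]).as_matrix());print(f[0],o['joint_positions'],o['wrist_force'])
for th in map(float,sys.argv[2:]): print(th,rel(tcp(th,0),frm=f))
p,d=snapshot("top");R=red(p,cloud("top",d),d);R=R[R[:,2]>.15]
if len(R):
    c=np.median(R,0); print("grip",len(R),c, "th~",np.arctan2(c[2]-.011-.18,-(c-piv)@ex))
import cv2; cv2.imwrite(f"pics/{sys.argv[1]}.png",np.vstack([snapshot("side")[0][60:360,120:520],p[90:390,160:560]])[:,:,::-1])
E
python3 chk.py c2 .35 .4 .5 .6 .7
```

```text
[ 0.5749 -0.0282  0.1462] [-0.29   -0.38    2.2135  0.5933  0.4349 -2.2887] [ 0.5049 -0.1942 -0.0215]
0.35 [-0.0696  0.002  -0.0255  0.0012  0.0009 -0.0003]
0.4 [-0.078   0.0029 -0.0277  0.0012  0.0009 -0.0003]
0.5 [-0.0951  0.0051 -0.0307  0.0012  0.0009 -0.0003]
0.6 [-0.1124  0.0077 -0.0321  0.0012  0.0009 -0.0003]
0.7 [-0.1296  0.0107 -0.0317  0.0012  0.0009 -0.0003]
grip 556 [ 0.5873 -0.0304  0.1899] th~ -0.006311533017108852
```

All keys are required, so I resend the rows complete.

Request:
{"name": "step_arm", "arguments": {
  "steps": [
    {"jaw":0,"tx":-0.008,"ty":-0.001,"tz":0,"ax":0,"ay":0,"az":0},
    {"jaw":0,"tx":-0.014,"ty":-0.001,"tz":0,"ax":0,"ay":0,"az":0},
    {"jaw":0,"tx":-0.021,"ty":-0.001,"tz":-0.005,"ax":0,"ay":0,"az":0},
    {"jaw":0,"tx":-0.029,"ty":-0.001,"tz":-0.009,"ax":0,"ay":0,"az":0},
    {"jaw":0,"tx":-0.036,"ty":-0.001,"tz":-0.013,"ax":0,"ay":0,"az":0},
    {"jaw":0,"tx":-0.044,"ty":0,"tz":-0.017,"ax":0,"ay":0,"az":0},
    {"jaw":0,"tx":-0.052,"ty":0.001,"tz":-0.02,"ax":0,"ay":0,"az":0},
    {"jaw":0,"tx":-0.061,"ty":0.001,"tz":-0.023,"ax":0,"ay":0,"az":0}
  ]
}}

```text
time: 4.4
tool_pos: [0.5903, -0.0272, 0.2099]
ee_rot: [3.14, 0.961, 3.141]
wrist_force: [-3.0, 0.3, -1.5]
width: 0.0001
```

```bash
python3 chk.py c3 .3 .35 .4 .5 .6 .7
```

```text
[ 0.5903 -0.0272  0.2099] [-0.272  -0.4107  2.0978  0.4335  0.5541 -2.1039] [-2.9834  0.2911 -1.4719]
0.3 [-0.0002  0.0002  0.0009  0.0009  0.0007 -0.0003]
0.35 [-0.0086  0.001  -0.0017  0.0009  0.0007 -0.0003]
0.4 [-0.017   0.0019 -0.0038  0.0009  0.0007 -0.0003]
0.5 [-0.0341  0.004  -0.0069  0.0009  0.0007 -0.0003]
0.6 [-0.0513  0.0066 -0.0082  0.0009  0.0007 -0.0003]
0.7 [-0.0686  0.0096 -0.0079  0.0009  0.0007 -0.0003]
grip 618 [ 0.5955 -0.0274  0.2437] th~ 0.3070828960555418
```

View pics/c3.png

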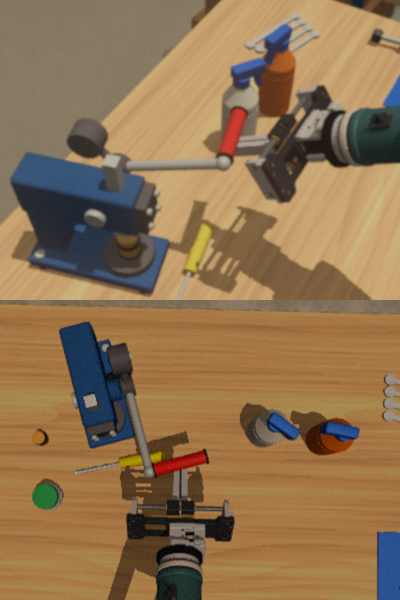

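The grip is lifted to about 0.31 rad and rests on the fingertips, the geometry matches the model, and the joints have room. I push on to 0.7.

Request:
{"name": "step_arm", "arguments": {
  "steps": [
    {"jaw":0,"tx":-0.009,"ty":0.001,"tz":-0.002,"ax":0,"ay":0,"az":0},
    {"jaw":0,"tx":-0.017,"ty":0.002,"tz":-0.004,"ax":0,"ay":0,"az":0},
    {"jaw":0,"tx":-0.026,"ty":0.003,"tz":-0.006,"ax":0,"ay":0,"az":0},
    {"jaw":0,"tx":-0.034,"ty":0.004,"tz":-0.007,"ax":0,"ay":0,"az":0},
    {"jaw":0,"tx":-0.043,"ty":0.005,"tz":-0.008,"ax":0,"ay":0,"az":0},
    {"jaw":0,"tx":-0.051,"ty":0.007,"tz":-0.008,"ax":0,"ay":0,"az":0},
    {"jaw":0,"tx":-0.06,"ty":0.008,"tz":-0.008,"ax":0,"ay":0,"az":0},
    {"jaw":0,"tx":-0.069,"ty":0.01,"tz":-0.008,"ax":0,"ay":0,"az":0}
  ]
}}

```text
time: 5.3
tool_pos: [0.6251, -0.0176, 0.2752]
ee_rot: [-3.141, 0.967, -3.141]
wrist_force: [-0.1, -1.3, -0.5]
width: 0.0005
```

```bash
python3 chk.py c4 .7 .8 .9 1.0 1.1 1.15
```

```text
[ 0.6251 -0.0176  0.2752] [-0.2165 -0.3661  1.9397  0.3024  0.634  -1.9415] [-0.0933 -1.2902 -0.5453]
0.7 [ 0.0049 -0.      0.001  -0.0004  0.007   0.0003]
0.8 [-0.0122  0.0033  0.0031 -0.0004  0.007   0.0003]
0.9 [-0.0288  0.007   0.0069 -0.0004  0.007   0.0003]
1.0 [-0.045   0.011   0.0124 -0.0004  0.007   0.0003]
1.1 [-0.0604  0.0153  0.0194 -0.0004  0.007   0.0003]
1.15 [-0.0678  0.0175  0.0235 -0.0004  0.007   0.0003]
grip 703 [ 0.6316 -0.0168  0.3081] th~ 0.7387893628278207
```

Request:
{"name": "step_arm", "arguments": {
  "steps": [
    {"jaw":0,"tx":-0.004,"ty":0.001,"tz":0.001,"ax":0,"ay":0,"az":0},
    {"jaw":0,"tx":-0.012,"ty":0.003,"tz":0.003,"ax":0,"ay":0,"az":0},
    {"jaw":0,"tx":-0.021,"ty":0.005,"tz":0.005,"ax":0,"ay":0,"az":0},
    {"jaw":0,"tx":-0.029,"ty":0.007,"tz":0.007,"ax":0,"ay":0,"az":0},
    {"jaw":0,"tx":-0.037,"ty":0.009,"tz":0.01,"ax":0,"ay":0,"az":0},
    {"jaw":0,"tx":-0.045,"ty":0.011,"tz":0.012,"ax":0,"ay":0,"az":0},
    {"jaw":0,"tx":-0.053,"ty":0.013,"tz":0.016,"ax":0,"ay":0,"az":0},
    {"jaw":0,"tx":-0.062,"ty":0.015,"tz":0.02,"ax":0,"ay":0,"az":0}
  ]
}}

```text
time: 6.2
tool_pos: [0.6779, -0.0023, 0.317]
ee_rot: [-3.14, 0.97, -3.14]
wrist_force: [0.2, -0.4, 0.1]
width: 0.0006
```

```bash
python3 chk.py c5 1.1 1.2 1.3
```

```text
[ 0.6779 -0.0023  0.317 ] [-0.1492 -0.254   1.7765  0.1998  0.6643 -1.8146] [ 0.1666 -0.4097  0.1486]
1.1 [ 0.004  -0.0001 -0.0003 -0.0002  0.0098  0.0009]
1.2 [-0.0106  0.0044  0.0083 -0.0002  0.0098  0.0009]
1.3 [-0.0241  0.009   0.0183 -0.0002  0.0098  0.0009]
grip 809 [0.7475 0.0183 0.3643] th~ 1.5275867241101244
```

View pics/c5.png

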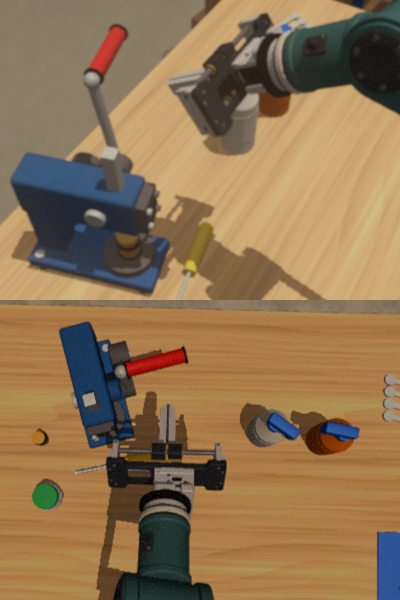

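The handle has left the fingers and is swinging back by itself, at about 1.53 rad. I back the hand away.

Request:
{"name": "step_arm", "arguments": {
  "steps": [
    {"jaw":0,"tx":0.02,"ty":0,"tz":-0.03,"ax":0,"ay":0,"az":0},
    {"jaw":0,"tx":0.04,"ty":0,"tz":-0.06,"ax":0,"ay":0,"az":0},
    {"jaw":0,"tx":0.06,"ty":0,"tz":-0.09,"ax":0,"ay":0,"az":0},
    {"jaw":0,"tx":0.08,"ty":0,"tz":-0.12,"ax":0,"ay":0,"az":0},
    {"jaw":0,"tx":0.08,"ty":0,"tz":-0.12,"ax":0,"ay":0,"az":0},
    {"jaw":0,"tx":0.08,"ty":0,"tz":-0.12,"ax":0,"ay":0,"az":0},
    {"jaw":0,"tx":0.08,"ty":0,"tz":-0.12,"ax":0,"ay":0,"az":0},
    {"jaw":0,"tx":0.08,"ty":0,"tz":-0.12,"ax":0,"ay":0,"az":0}
  ]
}}

```text
time: 7.1
tool_pos: [0.5349, -0.0024, 0.3189]
ee_rot: [-3.14, 0.97, -3.14]
wrist_force: [-0.7, 1.1, -0.5]
width: 0.0007
```

```bash
python3 chk.py c6; python3 chk.py c7
python3 - <<'E'
from h import *
for n in ("side","top"):
    p,d=snapshot(n);P=cloud(n,d)
    for q in ("spray","screwdriver","sleeve","grease"):
        for r in silhouettes(n,q)[:2]:
            X=P[r["pixels"]&(d>0)];X=X[np.abs(X-np.median(X,0)).max(1)<.3];print(n,q,np.percentile(X,3,axis=0),np.percentile(X,97,axis=0))
E
```

```text
[ 0.5349 -0.0024  0.3189] [-0.236  -0.6283  2.0066  0.2661  0.8246 -1.89  ] [-0.7241  1.1319 -0.4904]
grip 775 [0.7755 0.0254 0.3632] th~ 1.6942950118706028
[ 0.5349 -0.0023  0.3188] [-0.2359 -0.6284  2.0067  0.2661  0.8248 -1.8901] [-0.0832 -0.238   0.1381]
grip 775 [0.7756 0.0243 0.3631] th~ 1.6931749624621995
side spray [ 0.6437 -0.2317  0.011 ] [ 0.6989 -0.1735  0.2007]
side spray [ 0.6297 -0.3459  0.0175] [ 0.6821 -0.2947  0.2008]
side screwdriver [ 0.5786  0.0069 -0.0007] [0.6269 0.1855 0.0275]
side sleeve [0.6347 0.2614 0.0048] [0.6599 0.2853 0.0411]
side sleeve [0.6732 0.1231 0.0519] [0.7056 0.1495 0.1006]
side grease [0.4971 0.2276 0.0077] [0.547  0.2783 0.0544]
top spray [ 0.6449 -0.2386  0.0176] [ 0.7041 -0.1751  0.2017]
top spray [ 0.631  -0.3527  0.0152] [ 0.6903 -0.2963  0.2015]
top screwdriver [0.5795 0.0047 0.0117] [0.6266 0.18   0.0277]
top sleeve [0.6357 0.2566 0.    ] [0.6647 0.2831 0.0417]
top grease [0.5018 0.2212 0.0162] [0.5514 0.2705 0.0557]
```

View pics/c7.png

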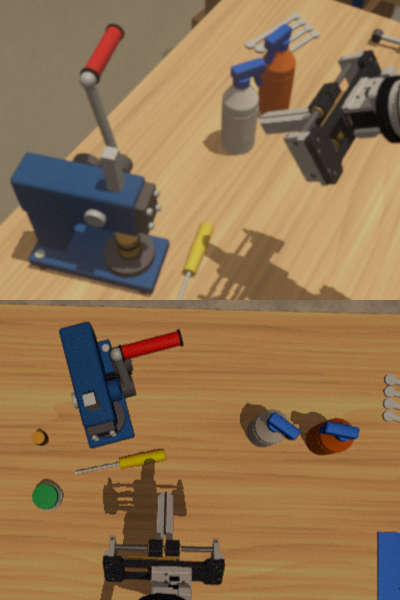

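The handle is at rest on its stop at about 1.69 rad, the hand is clear, and every object is in place.

```bash
python3 -c "
from bench import *
print(close_job())"
```

```text
the job is handed in; nothing more can be done
None
```

I pushed the handle up with closed fingertips under the middle of the red grip. The push was steady, at about 0.5 rad/s, in three stages. Past about 1 rad the handle left the fingers and swung back onto its stop by itself, and I then drew the hand back about 140 mm and handed the job in at about 7 s of the 38 s allowed.

- **Handle:** two measurements 0.1 s apart gave 1.694 and 1.693 rad, so it is still and on its stop. Nothing is touching it.
- **Other objects:** the sleeve, white spray bottle, jar and screwdriver measured within a few mm of where they started, which is within the noise of the measurement. The top camera can't see the press sleeve, so that check comes from the side camera only.
- **Not measured:** I did not measure the handle's speed directly. Its free swing averaged well under 5 rad/s between pictures.
- **Fault:** one move call was refused because its rows left out the turn values. I resent it in full, and nothing moved in between.

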